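# Hook the glass box forward to its stop rail

### The job

The open wooden box with the two glasses stands too far back under the cupboards for your hand. Pick up the pull hook from the worktop, hook it behind the upright handle on the front of the box and gently draw the box forward, touching it only with the hook, until it bears firmly and squarely on the sprung buffer bar of the low stop rail, about centred on it, pushing the bar in a little but not to the end of its springs. Then unhook, lay the hook flat on the worktop clear of the box, and leave both glasses standing in the box and everything else where it was.

Things in the scene. Friction and masses are not known exactly. Their poses are not given: they have to be found in the camera images.
- pull_hook: Pull hook, 150 g, lying flat. Wooden handle 110 (x) x 24 (y) x 30 high, gripped across its middle; origin: centre of the handle's underside. A rod 8 thick runs on along +x at z 15, bends at x 140 to +y (left, seen with the handle near you), and at y 32 ends in an 8 thick lip pointing back to x 127. Outside: x -55 to 144, y -12 to 36.
- hook_bend (a point): Middle of the hook's bent part, at x 140, y 16, z 15 in the pull hook's frame; axes as the pull hook.
- box: Open wooden box, 130 deep (x) x 220 wide (y) x 85 high, walls and floor 7; origin: centre of its underside; front face at x -65 looks to the robot. With its two glasses about 0.8 kg, varying; dragging it over the worktop takes some 2 to 12 N, not known beforehand.
- box_handle (a point): Middle of the upright bar of the box's D handle, at x -105, y 0, z 49 in the box's frame; axes as the box. Bar 8 thick; two level arms 8 thick (centres at z 26 and 72) join it to the front face. Free behind the bar: 36 deep, 38 high; the hook's bend enters there from the side. The handle passes above the rail.
- stop_rail: Stop rail screwed to the worktop between robot and box: strip 24 (x) x 260 (y) x 6, two guide blocks 17 high; origin: centre of its underside. On its +x side a rubber-faced buffer bar, 240 long, top at z 16, stands on two pins. Its face is set anywhere from x 20 to 60, not reported: find it by feel. It springs in up to 4 at 3 N per mm, then is hard. Box home: front face flat on it.
- coupe_3: Clear stemmed glass without gilding, 95 across, 124 high, standing in the box, left half (+y); origin at the centre of its foot.
- coupe_4: The same kind of glass standing in the box, right half (-y); origin at the centre of its foot.
- mill: Bystander: small salt shaker, 44 across, 90 high, loose; origin at the centre of its underside.
- mug: Bystander: clear glass mug, 103 x 136 x 88 high, loose; origin at the centre of its underside.
- teaspoon: Bystander: teaspoon with a red handle, 132 long, lying loose on the worktop; origin at the middle of its underside.
- jar: Bystander: clip-top storage jar, 95 across, 143 high, loose; origin at the centre of its underside.
There are look-alikes about, which are no part of the job. Several things have the shape of the pull_hook; the one meant has the colours described above.

How it is judged:
By the outcome, as a careful person would: the job done as asked, in the order asked, and still so for the second after the job is handed in, with the robot touching nothing.
It also fails if it takes over 64 s, if anything falls off the work surface, if the arm or the gripper's body presses on something with over 40 N, if the wrist force passes 120 N, or if a joint passes its speed limit or range.

### The arm

A 7-joint arm with a two-finger parallel gripper is mounted at the origin on a cart in front of the work surface, level with it; the furniture and walls round the work are solid. World frame = base frame: x ahead of the robot, y to its left, z up, the work surface at z = 0. Lengths are in m, angles in rad, forces in N, time in s.
With the tool pointing down it reaches from about 0.35 to 0.9 m from the base axis. Payload 8.1 kg.
Tool frame: the origin (TCP) lies midway between the tips of the shut fingers; the grasp point (between the pads) lies 19 mm behind it; z points along the fingers, x is the direction in which the jaws open and shut, and the axes are right-handed (so a half turn about z gives the same grasp; the last joint's range is limited). The gripper opens to 92 mm and grips with 3 to 60 N. Pads are 19 mm wide; open, the fingers measure 130 mm over their backs; the gripper's body (75 mm by 190 mm) begins 47 mm behind the grasp point.
Start: joints at [1.054, 0.434, 0.025, 1.573, -0.012, 1.134, -0.075], TCP at [0.251, -0.572, 0.227] pointing down, gripper open.
Joint ranges: [-2.62, 2.62], [-0.44, 2.09], [-1.27, 1.32], [0.08, 2.57], [-1.32, 4.46], [0.12, 2], [-2.74, 2.74]. Speed limits (rad/s): [2.22, 2.22, 3.01, 3.01, 3.14, 3.14, 3.14].

### API

Orientations are given as a rotation vector (axis times angle).
In Python, from cell import arm gives the robot as it stands.
- The arm moves only by the tool jog_arm, never from a script. Its argument "commands" is a list of rows, each an object with "translation": the shift along the tool's x, y, z in mm, a list of three; "turn": the turn, a rotation vector about the tool's x, y, z in rad, a list of three. A call has 1 to 12 rows; each row is the pose to reach, as a shift and turn from the pose commanded when the call began, along the tool's axes at that moment; what a row does not reach only later rows make up. A row lasts 1/12 s, in which the tool goes at most 41.7 mm and 7.16 degrees, less where a joint would pass 70% of its speed; a pose out of reach is approached as far as the arm can. A call with a gripper value outside its range is refused whole. "claw" is the closure, from -1 (fully open) to 1 (shut), so that 0 is half open, set as the call begins (left out, the last holds). The fingers move at their own pace and stop on an object; "grip_force" is the grip in N (left out, the last holds). Time passes only in rows, so rows that repeat a pose let the fingers close. It gives the time, the measured TCP pose, the force and the opening at its end, in the units of the state.
- arm.observe(): the state, without advancing time (a new reading comes with each control period).
- arm.get_image(name): name is "side" or "top"; returns the picture (420x560x3 uint8, blue, green, red); there is no depth.
- arm.camera_info(name): a dict with "vertical_fov" (degrees; the focal length in pixels is half the picture's height over the tangent of half this angle, whatever the lens; pixels are square), "cx", "cy" (the principal point, pixels), "eye" and "rotation" of the camera in the world. Camera axes: x right, y up, looking along -z (the intrinsics and any distortion apply to the point x, -y, -z); pixel columns grow to the right and rows downward; lengths in m; the calibration is good to about 2 mm. A picture is of the moment at which its call begins. camera_info takes no time and is no camera call.
- arm.sign_off(): hands the job in, once; it reports no verdict.
Trained networks look in the newest picture that a camera, given by its name, has taken for a name from the list of things; names that differ only in an ending like _2 or _b are one class to them, and where a whole thing is asked for, a point or a joint stands for the part that bears it (a point fixed in the world has none). Each returns a list of dicts, best first, with "confidence" (0 to 1); they miss things now and then, are a little off and sometimes report something else, mostly with a low value. They report only what shows in the picture. A call takes as long as a camera call. They do not tell look-alikes from the thing itself.
- arm.trace(camera, query): "region" (420x560 bool, what is visible of it) and "box" ([left, top, width, height] in pixels, round what is visible of it).
- arm.landmark_of(camera, query): "at" ([column, row] in pixels: a listed point, or the origin of a listed thing).
The state is a dict: "clock": time; "joints": joint angles; "dq": joint speeds; "joint_efforts": joint torques, N m; "position": TCP position; "ee_rot": TCP orientation; "force": force on the tool from outside, world axes, zero at the start; "ft_torque": the same for the moment, N m; "width": opening from 0.0 (shut) to 1.0 (fully open).
Only numpy, scipy, OpenCV 4.12 (cv2) and the standard library are available. Lean on these libraries where they do the work, as an engineer would, in place of code of your own. Each camera call takes 0.05 s, during which the arm holds its last target. There are 200 camera calls.

## Working session

There is one attempt and no reset: what is moved stays moved. The work goes in short steps, Python scripts to look and compute and a tool call to move; the robot and the scene stay as the last step left them, time stands still between calls to the robot, and variables do not carry over. Pictures are saved under pics/ and viewed, about 8 in all and at most 12, crops included, and the job is handed in when it is done.

Besides the shell and the picture viewer there is one more tool, called after "Request:" in YAML: its name, and indented under it one key for each argument. jog_arm: Moves the arm, as the interface text tells. Its arguments: {"type":"object","properties":{"commands":{"type":"array","items":{"type":"object","properties":{"translation":{"type":"array","items":{"type":"number"}},"turn":{"type":"array","items":{"type":"number"}}}}},"claw":{"type":"number"},"grip_force":{"type":"number"}},"required":["commands"]}

```bash
mkdir -p pics; ls; python3 - <<'E'
from cell import arm
import cv2
print(arm.observe())
for n in("side","top"):
    cv2.imwrite(f"pics/{n}0.png",arm.get_image(n)); print(arm.camera_info(n))
E
```

```text
pics
{'clock': 0.0, 'joints': array([ 1.05441065,  0.43524573,  0.02496572,  1.5741029 , -0.01163441,
        1.13398531, -0.07511619]), 'dq': array([-0.00089483, -0.00095047,  0.0009187 , -0.00155987,  0.00015895,
       -0.00181678,  0.00097816]), 'joint_efforts': array([-3.57540257e-04, -6.67848945e+01,  9.84711796e-01, -3.14456463e+01,
       -6.05689245e-02,  4.24838613e-02,  1.96864357e-04]), 'position': array([ 0.25105423, -0.57179991,  0.22592849]), 'ee_rot': array([-2.62966283e+00,  1.71743640e+00,  2.18912428e-03]), 'force': array([-0.44770722,  0.00398146, -0.50883644]), 'ft_torque': array([ 0.00466694,  0.07374786, -0.02993445]), 'width': 1.0021615789417315}
{'vertical_fov': 47.86906737244996, 'cx': 275.3900231379193, 'cy': 210.9688443147932, 'eye': array([-0.73413703,  0.35354154,  1.12248673]), 'rotation': array([ 0.62772629, -0.90363088, -1.80834835])}
{'vertical_fov': 55.63074420801428, 'cx': 283.5682385269967, 'cy': 205.68924618949507, 'eye': array([ 0.2729539 , -0.04108034,  1.39552399]), 'rotation': array([ 0.15982001, -0.25283652, -2.05269716])}
```

View pics/side0.png

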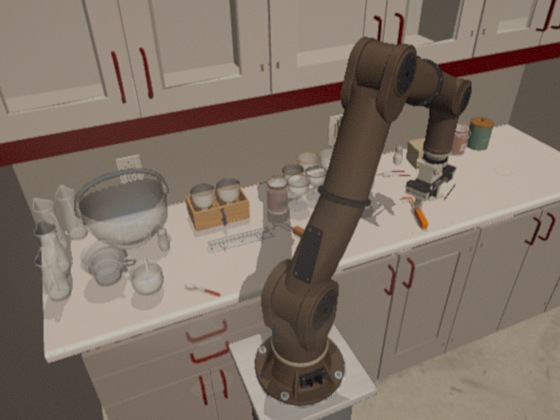

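View pics/top0.png

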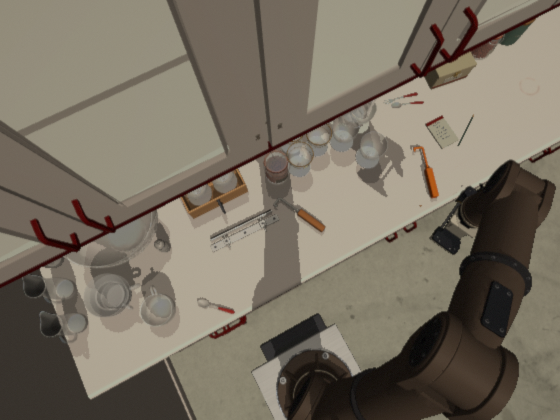

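The pull hook with the wooden handle is near (310,220) in top. The orange one at (430,180) is a look-alike. The box is at (215,190), with the rail in front of it at (243,230).

```bash
cat > h.py <<'E'
import numpy as np, cv2
from scipy.spatial.transform import Rotation as R
from scipy.optimize import least_squares
from cell import arm
C={n:arm.camera_info(n) for n in("side","top")}
def fl(c): return 210/np.tan(np.radians(c["vertical_fov"])/2)
def ray(n,p):
    c=C[n];f=fl(c); d=np.array([(p[0]-c["cx"])/f,-(p[1]-c["cy"])/f,-1.])
    return c["eye"],R.from_rotvec(c["rotation"]).apply(d)
def onz(n,p,z):
    e,d=ray(n,p); return e+d*(z-e[2])/d[2]
def proj(n,P):
    c=C[n];f=fl(c); q=R.from_rotvec(c["rotation"]).inv().apply(np.atleast_2d(P)-c["eye"])
    return np.c_[c["cx"]+f*q[:,0]/-q[:,2],c["cy"]-f*q[:,1]/-q[:,2]]
def tri(a,b):
    (e1,d1),(e2,d2)=ray("side",a),ray("top",b)
    s=np.linalg.lstsq(np.c_[d1,-d2],e2-e1,rcond=None)[0]
    p,q=e1+s[0]*d1,e2+s[1]*d2
    return (p+q)/2,np.linalg.norm(p-q)
E
python3 - <<'E'
from h import *
np.set_printoptions(precision=4,suppress=True)
Z=dict(pull_hook=0,hook_bend=.015,box=0,box_handle=.049,stop_rail=0,mill=0,mug=0,teaspoon=0,jar=0,coupe_3=.007)
for q,z in Z.items():
    for n in("top","side"):
        for d in arm.landmark_of(n,q)[:3]: print(q,n,round(d["confidence"],2),np.round(d["at"],1),onz(n,d["at"],z)[:2])
im=cv2.imread("pics/top0.png"); cv2.imwrite("pics/t1.png",cv2.resize(im[160:270,170:340],None,fx=4.7,fy=4.7,interpolation=cv2.INTER_CUBIC))
im=cv2.imread("pics/side0.png"); cv2.imwrite("pics/s1.png",cv2.resize(im[160:260,180:330],None,fx=5.3,fy=5.3,interpolation=cv2.INTER_CUBIC))
E
```

```text
pull_hook top 0.9 [429.5 183.9] [ 0.4081 -0.7103]
pull_hook top 0.54 [307.4 222. ] [ 0.4959 -0.2479]
pull_hook side 0.71 [309.7 240.4] [ 0.4708 -0.2634]
pull_hook side 0.47 [421.8 216.9] [ 0.4213 -0.7266]
hook_bend top 0.84 [280.8 203.3] [ 0.5985 -0.1951]
hook_bend top 0.56 [416.8 147.7] [ 0.5467 -0.7395]
hook_bend side 0.57 [407.9 196.2] [ 0.5454 -0.7473]
hook_bend side 0.45 [271.2 218.7] [ 0.634  -0.1767]
box top 0.83 [214.4 191.8] [ 0.7556 -0.0038]
box top 0.46 [278.6 199. ] [ 0.6201 -0.1974]
box side 0.68 [215.7 216.8] [0.7546 0.0127]
box side 0.49 [245.1 241.7] [ 0.5614 -0.0421]
box_handle top 0.74 [223.8 210.1] [ 0.6633 -0.005 ]
box_handle side 0.85 [225.7 220.8] [0.65   0.0005]
box_handle side 0.19 [306.4 237. ] [ 0.44   -0.2341]
stop_rail top 0.64 [245.7 235. ] [ 0.5587 -0.0321]
stop_rail top 0.34 [279.1 199. ] [ 0.6192 -0.199 ]
stop_rail side 0.72 [244.6 241.1] [ 0.5654 -0.0416]
mill top 0.63 [167.  249.8] [0.6434 0.2362]
mill side 0.63 [166.4 246.9] [0.6515 0.2324]
mug top 0.85 [165.2 302.7] [0.4806 0.3159]
mug top 0.67 [169.2 250.5] [0.6374 0.2303]
mug side 0.91 [146.5 285.3] [0.4821 0.3358]
teaspoon top 0.47 [214.  308.2] [0.3852 0.177 ]
teaspoon side 0.49 [201.5 294.9] [0.3651 0.1788]
jar top 0.98 [277.2 174.1] [ 0.7066 -0.2377]
jar side 0.89 [279.1 211.1] [ 0.6864 -0.2321]
jar side 0.42 [215.8 216.2] [0.7583 0.0112]
coupe_3 top 0.86 [224.3 178.7] [ 0.781  -0.0578]
coupe_3 top 0.17 [212.9 194.9] [0.7453 0.0059]
coupe_3 side 0.8 [227.2 210.9] [ 0.7644 -0.039 ]
coupe_3 side 0.66 [207.3 215.5] [0.7674 0.0429]
```

View pics/t1.png

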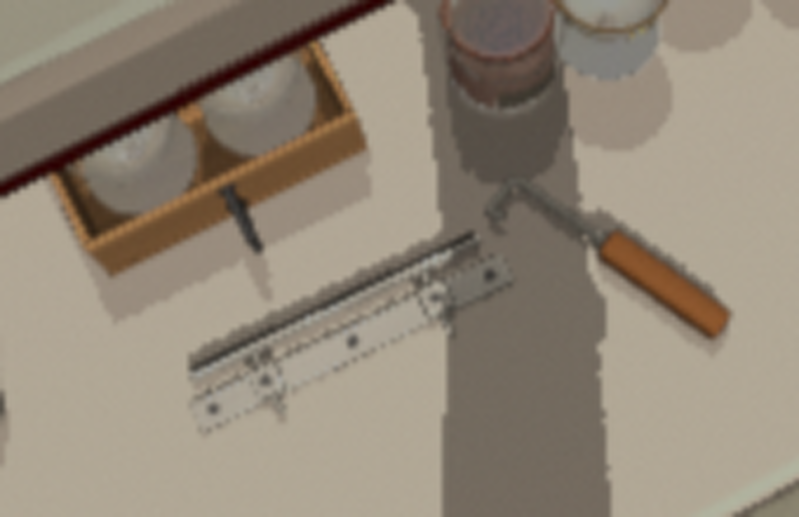

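View pics/s1.png

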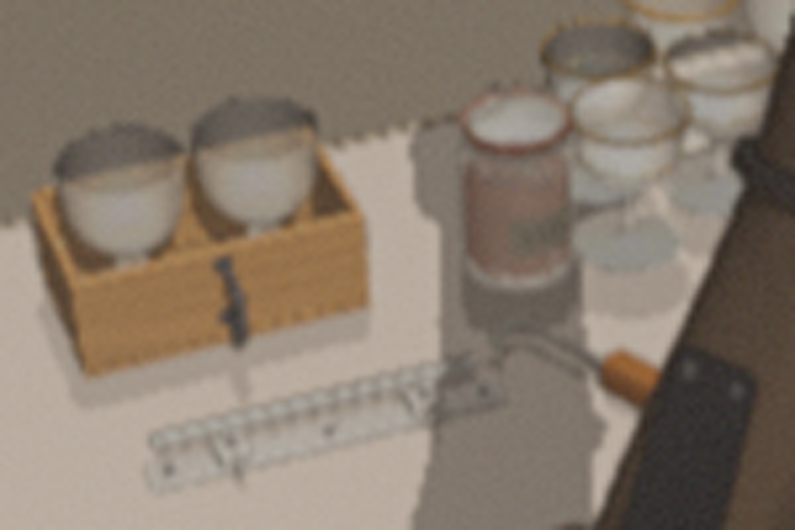

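The top crop shows the hook handle from (606,245) to (721,325), with its bend at (512,183) and the lip to the left, so it lies right way up. The buffer bar runs from (192,368) to (475,237), and the box front edge is visible in both views. I'll fit poses to these points next.

```bash
cat > fit.py <<'E'
from h import *
np.set_printoptions(precision=4,suppress=True)
T=lambda x,y:("top",(170+x/4.7-.0,160+y/4.7))
S=lambda x,y:("side",(180+x/5.3,160+y/5.3))
def fit(obs,g,lab):
    L=np.array([o[0] for o in obs])/1000.
    def W(v): 
        c,s=np.cos(v[2]),np.sin(v[2]); return np.c_[v[0]+c*L[:,0]-s*L[:,1],v[1]+s*L[:,0]+c*L[:,1],L[:,2]]
    def f(v):
        w=W(v); return np.ravel([proj(o[1][0],w[i])[0]-o[1][1] for i,o in enumerate(obs)])
    r=least_squares(f,g,loss="soft_l1"); print(lab,r.x,np.degrees(r.x[2])); print(f(r.x).reshape(-1,2).round(1).tolist()); return r.x
if __name__=="__main__":
    fit([((-65,110,85),T(90,245)),((-65,110,0),T(113,274)),((-65,-110,85),T(357,118)),((-65,-110,0),T(364,150)),
     ((-65,110,85),S(80,290)),((-65,110,0),S(90,375)),((-65,-110,85),S(365,213)),((-65,-110,0),S(368,305))],[.75,0,0],"box")
    fit([((55,12,30),T(612,233)),((55,-12,30),T(632,235)),((-55,12,30),T(713,333)),((-55,-12,30),T(730,312)),((140,0,19),T(512,183)),((127,32,19),T(493,222)),((144,0,15),S(510,335))],[.49,-.25,.5],"hook")
    fit([((-12,130,6),T(205,432)),((12,130,6),T(193,403)),((12,-130,6),T(497,257)),((-12,-130,6),T(513,285)),((-12,130,6),S(150,490)),((-12,-130,6),S(508,403))],[.56,-.04,0],"rail")
    for p in((192,368),(475,237)): print("bar",onz(*T(*p),.016))
    for p,z in(((228,187),.076),((257,250),.076)): print("handle",onz(*T(*p),z))
    for p,z in(((223,262),.076),((238,345),.022)): print("handle s",onz(*S(*p),z))
E
python3 fit.py
```

```text
box [ 0.7629 -0.0049 -0.0143] -0.8167861309429463
[[-1.1, 1.5], [-0.3, 0.7], [0.4, -0.3], [1.2, -0.2], [-1.3, -1.9], [-0.5, -0.1], [0.7, -0.8], [1.2, -0.6]]
hook [ 0.4913 -0.2584  0.4613] 26.428451580387513
[[-4.0, 4.3], [-4.3, -1.5], [0.5, 0.8], [0.7, -0.3], [-0.3, -0.4], [1.5, 0.5], [0.5, -3.7]]
rail [ 0.564  -0.0322 -0.0406] -2.3244235417631
[[-1.1, 0.6], [-1.2, 0.6], [0.7, 0.0], [0.2, -0.0], [0.4, -1.2], [0.5, -1.6]]
bar [0.6031 0.0808 0.016 ]
bar [ 0.5916 -0.1521  0.016 ]
handle [ 0.6969 -0.0058  0.076 ]
handle [ 0.6443 -0.0036  0.076 ]
handle s [0.6887 0.0001 0.076 ]
handle s [0.6603 0.0027 0.022 ]
```

```bash
cat > sim.py <<'E'
import numpy as np
from scipy.optimize import minimize_scalar, minimize
gx,gy=np.meshgrid(np.linspace(-.06,.06,7),np.linspace(-.105,.105,11)); G=np.c_[gx.ravel(),gy.ravel()]; r=G-[-.105,0]
def run(pose,wps,n=25):
    """quasi-static: handle follows wps (rail frame); returns final box pose (x,y,yaw) and path"""
    x,y,t=pose; hx,hy=x-.105*np.cos(t),y-.105*np.sin(t); tr=[]
    w=0
    for a,b in zip(np.vstack([[hx,hy],wps[:-1]]),wps):
        d=(np.array(b)-a)/n
        for _ in range(n):
            c,s=np.cos(t),np.sin(t); dl=np.array([c*d[0]+s*d[1],-s*d[0]+c*d[1]])
            f=lambda w:np.sqrt((dl[0]-w*r[:,1])**2+(dl[1]+w*r[:,0])**2+1e-14).sum()
            w=minimize_scalar(f,bounds=(-.05,.05),method="bounded",options=dict(xatol=1e-6)).x
            t+=w; hx+=d[0];hy+=d[1]; tr.append((hx+.105*np.cos(t),hy+.105*np.sin(t),t))
    return np.array(tr)
if __name__=="__main__":
    p0=(.199,.035,.03); h0=(p0[0]-.105,p0[1]-.105*p0[2])
    for D in(.09,):
        xs=h0[0]-D*np.array([.0,.33,.66,.85,1.0])
        def J(y):
            tr=run(p0,np.c_[xs,y],10); e=tr[-1]
            return (e[1]/.002)**2+(e[2]/.02)**2+ .5*(np.abs(tr[:,2]).max()/.2)**2
        o=minimize(J,[-.02,-.03,-.02,-.01,0],method="Nelder-Mead",options=dict(maxfev=250))
        tr=run(p0,np.c_[xs,o.x]); print(h0,xs.round(3),o.x.round(4),tr[-1].round(4),np.degrees(np.abs(tr[:,2]).max()))
E
python3 sim.py
```

```text
(0.09400000000000001, 0.03185) [0.094 0.064 0.035 0.018 0.004] [-0.0256 -0.0378 -0.0264 -0.0137  0.    ] [0.109  0.0004 0.0036] 22.360533870527252
```

```bash
python3 - <<'E'
from fit import *
fit([((55,12,30),T(600,255)),((55,-12,30),T(620,232)),((-55,12,30),T(713,335)),((-55,-12,30),T(730,312)),((140,0,19),T(512,183)),((127,32,19),T(493,222)),((144,0,15),S(510,335))],[.49,-.25,.5],"hook")
p=[d for d in arm.trace("top","pull_hook")]
for d in p: print(d["confidence"],d["box"])
im=arm.get_image("top").astype(int)
m=((im[...,2]-im[...,0]>50)).astype(np.uint8); m[:,:290]=0;m[:,335:]=0;m[:200]=0;m[245:]=0
r=cv2.minAreaRect(np.argwhere(m)[:,::-1].astype(np.float32)); print(r,m.sum()); print(*[onz("top",q,.025)[:2] for q in cv2.boxPoints(r)],onz("top",r[0],.025))
E
```

```text
hook [ 0.4905 -0.2576  0.4612] 26.422028706886852
[[-1.5, -0.1], [-1.9, -0.6], [0.4, 0.7], [0.6, 0.0], [-0.4, -0.1], [1.4, 0.8], [0.4, -3.5]]
0.8 [412.2, 146.2, 23.6, 51.2]
0.51 [275.3, 199.4, 51.7, 33.3]
0.18 [197.1, 301.7, 38.6, 12.4]
((311.0216369628906, 219.97027587890625), (30.43788719177246, 6.543410301208496), 36.02737808227539) 199
[ 0.5359 -0.2259] [ 0.5463 -0.2471] [ 0.4488 -0.2918] [ 0.4388 -0.2706] [ 0.4922 -0.259   0.025 ]
```

```bash
cat > go.py <<'E'
import sys,numpy as np
from cell import arm
from scipy.spatial.transform import Rotation as R
s=arm.observe(); M=R.from_rotvec(s["ee_rot"]).as_matrix(); x=M[:,0]
psi=np.degrees(np.arctan2(x[1],x[0]))+90
print("now",s["clock"].round(2),s["position"].round(4),"psi",round(psi,2),"down",M[:,2].round(3),"F",s["force"].round(1),"w",round(s["width"],3),"j",s["joints"].round(2))
# args: triples/quads x,y,z,psi target
for a in sys.argv[1:]:
    t=[float(v) for v in a.split(",")]
    G=R.from_euler("z",t[3]-90,degrees=True)*R.from_euler("x",180,degrees=True)
    print(a,"T",(M.T@(np.array(t[:3])-s["position"])*1000).round(1),"turn",(R.from_matrix(M).inv()*G).as_rotvec().round(4))
E
python3 go.py .491,-.258,.12,25.8 .491,-.258,.006,25.8
```

```text
Traceback (most recent call last):
  File "go.py", line 6, in <module>
    print("now",s["clock"].round(2),s["position"].round(4),"psi",round(psi,2),"down",M[:,2].round(3),"F",s["force"].round(1),"w",round(s["width"],3),"j",s["joints"].round(2))
                ^^^^^^^^^^^^^^^^
AttributeError: 'float' object has no attribute 'round'
```

```bash
sed -i 's/s\["clock"\].round(2)/round(s["clock"],2)/' go.py; python3 go.py .491,-.258,.12,25.8 .491,-.258,.006,25.8
```

```text
now 1.2 [ 0.2513 -0.5723  0.2267] psi 23.7 down [ 0. -0. -1.] F [0.6 0.3 0.3] w 0.999 j [ 1.05  0.43  0.02  1.57 -0.01  1.13 -0.08]
.491,-.258,.12,25.8 T [-191.4 -345.8  106.7] turn [ 0.     -0.0001 -0.0366]
.491,-.258,.006,25.8 T [-191.4 -345.8  220.7] turn [ 0.     -0.0001 -0.0366]
```

Request:
jog_arm:
  commands:
    - {"translation":[-17,-32,10]}
    - {"translation":[-35,-64,20]}
    - {"translation":[-53,-96,30]}
    - {"translation":[-71,-128,40]}
    - {"translation":[-89,-160,50]}
    - {"translation":[-107,-193,60]}
    - {"translation":[-125,-226,70]}
    - {"translation":[-143,-259,80]}
    - {"translation":[-161,-291,90],"turn":[0,0,-0.018]}
    - {"translation":[-177,-320,98],"turn":[0,0,-0.037]}
    - {"translation":[-191,-346,106],"turn":[0,0,-0.037]}
    - {"translation":[-191,-346,106],"turn":[0,0,-0.037]}
  claw: -1

```text
schema error: expected keys translation, turn
```

```bash
python3 go.py .491,-.258,.006,25.8; python3 - <<'E'
from h import *
im=arm.get_image("top"); cv2.imwrite("pics/t2.png",cv2.resize(im[150:290,170:370],None,fx=4,fy=4,interpolation=cv2.INTER_CUBIC))
E
```

```text
now 1.2 [ 0.2513 -0.5723  0.2267] psi 23.7 down [ 0. -0. -1.] F [0.6 0.3 0.3] w 0.999 j [ 1.05  0.43  0.02  1.57 -0.01  1.13 -0.08]
.491,-.258,.006,25.8 T [-191.4 -345.8  220.7] turn [ 0.     -0.0001 -0.0366]
```

View pics/t2.png

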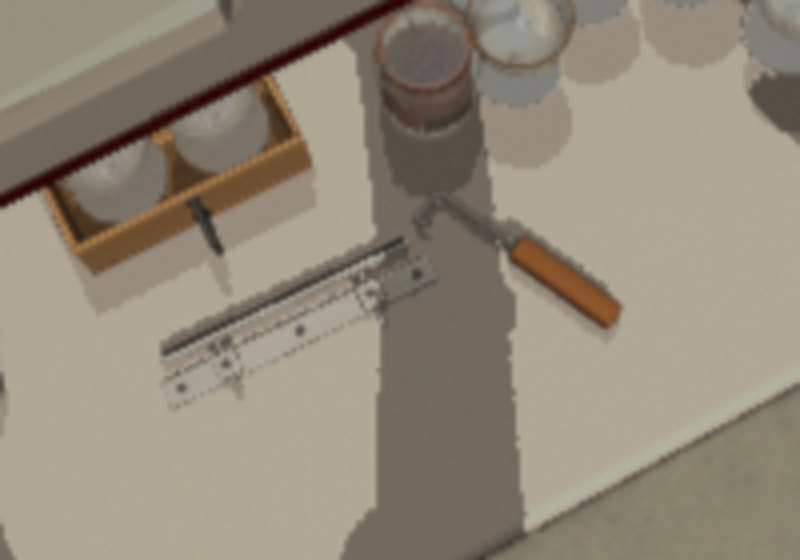

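The call was refused because every row needs both keys, so nothing moved. The picture shows the same scene, with the hook at (560,280) in the crop.

Request:
jog_arm:
  commands:
    - {"translation":[-17,-32,10],"turn":[0,0,0]}
    - {"translation":[-35,-64,20],"turn":[0,0,0]}
    - {"translation":[-53,-96,30],"turn":[0,0,0]}
    - {"translation":[-71,-128,40],"turn":[0,0,0]}
    - {"translation":[-89,-160,50],"turn":[0,0,0]}
    - {"translation":[-107,-193,60],"turn":[0,0,0]}
    - {"translation":[-125,-226,70],"turn":[0,0,0]}
    - {"translation":[-143,-259,80],"turn":[0,0,0]}
    - {"translation":[-161,-291,90],"turn":[0,0,-0.018]}
    - {"translation":[-177,-320,98],"turn":[0,0,-0.037]}
    - {"translation":[-191,-346,106],"turn":[0,0,-0.037]}
    - {"translation":[-191,-346,106],"turn":[0,0,-0.037]}
  claw: -1

```text
clock: 2.25
position: [0.4951, -0.2512, 0.1195]
ee_rot: [-2.666, 1.655, 0.002]
force: [0.7, 1.2, 0.2]
width: 1.0
```

```bash
python3 go.py .491,-.258,.006,25.8
```

```text
now 2.25 [ 0.4951 -0.2512  0.1195] psi 26.32 down [ 0.001  0.004 -1.   ] F [0.7 1.2 0.2] w 1.0 j [ 0.45  0.44 -0.1   1.86  0.05  0.84 -0.79]
.491,-.258,.006,25.8 T [  4.6   7.  113.5] turn [-0.0025  0.0031  0.0091]
```

Request:
jog_arm:
  commands:
    - {"translation":[0,0,0],"turn":[0,0,0]}
    - {"translation":[0,0,25],"turn":[0,0,0]}
    - {"translation":[0,0,55],"turn":[0,0,0]}
    - {"translation":[0,0,85],"turn":[0,0,0]}
    - {"translation":[0,0,105],"turn":[0,0,0]}
    - {"translation":[0,0,114],"turn":[0,0,0]}
    - {"translation":[0,0,114],"turn":[0,0,0]}

```text
clock: 2.83
position: [0.4895, -0.2591, 0.0052]
ee_rot: [2.659, -1.67, -0.005]
force: [-1.6, -0.4, -0.0]
width: 1.001
```

Request:
jog_arm:
  commands:
    - {"translation":[0,0,0],"turn":[0,0,0]}
    - {"translation":[0,0,0],"turn":[0,0,0]}
    - {"translation":[0,0,0],"turn":[0,0,0]}
    - {"translation":[0,0,0],"turn":[0,0,0]}
    - {"translation":[0,0,0],"turn":[0,0,0]}
    - {"translation":[0,0,0],"turn":[0,0,0]}
    - {"translation":[0,0,0],"turn":[0,0,0]}
    - {"translation":[0,0,0],"turn":[0,0,0]}
  claw: 1
  grip_force: 45

```text
clock: 3.5
position: [0.4914, -0.2583, 0.0069]
ee_rot: [2.662, -1.669, 0.0]
force: [0.2, -0.2, 0.0]
width: 0.469
```

```bash
python3 go.py
```

```text
now 3.5 [ 0.4914 -0.2583  0.0069] psi 25.83 down [ 0. -0. -1.] F [ 0.2 -0.2  0. ] w 0.469 j [ 0.45  0.6  -0.08  1.95  0.08  0.6  -0.81]
```

Request:
jog_arm:
  commands:
    - {"translation":[0,0,0],"turn":[0,0,0]}
    - {"translation":[0,0,0],"turn":[0,0,0]}
    - {"translation":[0,0,0],"turn":[0,0,0]}
    - {"translation":[0,0,0],"turn":[0,0,0]}
    - {"translation":[0,0,0],"turn":[0,0,0]}
    - {"translation":[0,0,0],"turn":[0,0,0]}
    - {"translation":[0,0,0],"turn":[0,0,0]}
    - {"translation":[0,0,0],"turn":[0,0,0]}

```text
clock: 4.17
position: [0.4913, -0.2583, 0.0067]
ee_rot: [2.662, -1.669, 0.0]
force: [1.0, -0.7, -0.6]
width: 0.26
```

Request:
jog_arm:
  commands:
    - {"translation":[0,0,-10],"turn":[0,0,0]}
    - {"translation":[0,0,-25],"turn":[0,0,0]}
    - {"translation":[0,0,-38],"turn":[0,0,0]}
    - {"translation":[0,0,-38],"turn":[0,0,0]}
    - {"translation":[0,0,-38],"turn":[0,0,0]}

```text
clock: 4.58
position: [0.4918, -0.2585, 0.0455]
ee_rot: [-2.661, 1.669, -0.003]
force: [-0.3, 0.8, -1.4]
width: 0.261
```

```bash
python3 go.py; python3 - <<'E'
from h import *
for n in("side","top"):
    for q in("hook_bend","box_handle","pull_hook"):
        for d in arm.landmark_of(n,q)[:2]: print(n,q,round(d["confidence"],2),np.round(d["at"],1))
a=cv2.resize(arm.get_image("top")[160:260,180:330],None,fx=5.3,fy=5.3,interpolation=cv2.INTER_CUBIC)
cv2.imwrite("pics/t3.png",a)
E
```

```text
now 4.58 [ 0.4918 -0.2585  0.0455] psi 25.83 down [ 0.002 -0.001 -1.   ] F [-0.3  0.8 -1.4] w 0.261 j [ 0.45  0.54 -0.09  1.93  0.07  0.68 -0.8 ]
side hook_bend 0.57 [407.9 196.2]
side hook_bend 0.45 [271.2 218.7]
side box_handle 0.85 [225.7 220.8]
side box_handle 0.19 [306.4 237. ]
side pull_hook 0.71 [309.7 240.4]
side pull_hook 0.47 [421.8 216.9]
top hook_bend 0.77 [277.3 197.9]
top hook_bend 0.57 [416.5 146.7]
top box_handle 0.67 [194.6 193.4]
top box_handle 0.56 [225.2 211.3]
top pull_hook 0.82 [309.4 219. ]
top pull_hook 0.57 [427.2 181.4]
```

View pics/t3.png

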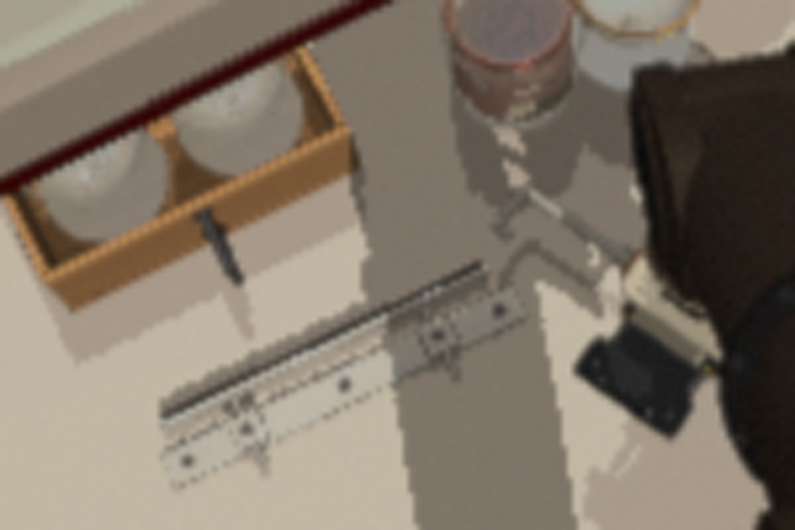

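The hook is in the hand and lifted, and its bend shows at about (518,212) in the crop. The box has not moved.

```bash
python3 - <<'E'
from h import *
np.set_printoptions(precision=4,suppress=True)
t=lambda x,y:(180+x/5.3,160+y/5.3)
for p in((518,212),(532,190),(502,232)): print(onz("top",t(*p),.054))
p0=np.array([.4918,-.2585]); a=np.radians(25.83); Rm=np.array([[np.cos(a),-np.sin(a)],[np.sin(a),np.cos(a)]])
for l in((.14,.016),(.144,0),(.13,.036)): print(p0+Rm@l)
print("handle bar",onz("top",t(238,278),.076),onz("top",t(240,283),.045),onz("top",t(206,212),.076))
arm.get_image("side")
for n,q,z in(("side","hook_bend",.054),("top","hook_bend",.054),("side","box_handle",.049),("top","box_handle",.049)):
    for d in arm.landmark_of(n,q)[:3]: print(n,q,round(d["confidence"],2),np.round(d["at"],1),onz(n,d["at"],z))
E
```

```text
[ 0.6049 -0.187   0.054 ]
[ 0.6138 -0.2022  0.054 ]
[ 0.5979 -0.1713  0.054 ]
[ 0.6108 -0.1831]
[ 0.6214 -0.1958]
[ 0.5931 -0.1695]
handle bar [ 0.6463 -0.0054  0.076 ] [ 0.6514 -0.0043  0.045 ] [ 0.6956 -0.0066  0.076 ]
side hook_bend 0.53 [274.  210.3] [ 0.6309 -0.1881  0.054 ]
side hook_bend 0.52 [409.5 195. ] [ 0.5048 -0.7193  0.054 ]
side hook_bend 0.45 [243.9 243.1] [ 0.4936 -0.0166  0.054 ]
top hook_bend 0.81 [415.2 146.6] [ 0.5452 -0.717   0.054 ]
top hook_bend 0.48 [225.5 181.2] [ 0.7534 -0.0568  0.054 ]
top hook_bend 0.39 [277.9 196.4] [ 0.6161 -0.1936  0.054 ]
side box_handle 0.73 [225.8 218.9] [ 0.6612 -0.0035  0.049 ]
top box_handle 0.64 [222.8 211.4] [0.6608 0.0001 0.049 ]
```

```bash
python3 go.py .492,-.07,.041,0 .5445,-.07,.041,0
```

```text
now 5.18 [ 0.4913 -0.2583  0.0446] psi 25.83 down [-0.  0. -1.] F [ 0.4 -0.6 -1.1] w 0.258 j [ 0.45  0.54 -0.09  1.93  0.07  0.68 -0.8 ]
.492,-.07,.041,0 T [-169.1  -82.7    3.6] turn [2.000e-04 1.000e-04 4.508e-01]
.5445,-.07,.041,0 T [-146.3 -129.9    3.6] turn [2.000e-04 1.000e-04 4.508e-01]
```

Request:
jog_arm:
  commands:
    - {"translation":[-10,-5,0],"turn":[0,0,0.03]}
    - {"translation":[-28,-14,1],"turn":[0,0,0.08]}
    - {"translation":[-50,-25,1],"turn":[0,0,0.14]}
    - {"translation":[-75,-37,2],"turn":[0,0,0.2]}
    - {"translation":[-100,-49,2],"turn":[0,0,0.27]}
    - {"translation":[-125,-61,3],"turn":[0,0,0.34]}
    - {"translation":[-147,-72,3],"turn":[0,0,0.4]}
    - {"translation":[-162,-79,4],"turn":[0,0,0.44]}
    - {"translation":[-169,-83,4],"turn":[0,0,0.451]}
    - {"translation":[-160,-100,4],"turn":[0,0,0.451]}
    - {"translation":[-149,-124,4],"turn":[0,0,0.451]}
    - {"translation":[-146,-130,4],"turn":[0,0,0.451]}

```text
clock: 6.18
position: [0.549, -0.0705, 0.0414]
ee_rot: [-2.221, 2.218, -0.005]
force: [1.8, 0.1, -1.9]
width: 0.26
```

Request:
jog_arm:
  commands:
    - {"translation":[0,0,0],"turn":[0,0,0]}
    - {"translation":[0,0,0],"turn":[0,0,0]}
    - {"translation":[0,0,0],"turn":[0,0,0]}

```text
clock: 6.43
position: [0.5433, -0.0709, 0.0404]
ee_rot: [2.22, -2.221, -0.002]
force: [-0.1, 0.6, -1.5]
width: 0.26
```

```bash
python3 go.py; python3 - <<'E'
from h import *
a=cv2.resize(arm.get_image("top")[170:250,185:285],None,fx=5.5,fy=5.5,interpolation=cv2.INTER_CUBIC)
b=cv2.resize(arm.get_image("side")[180:260,190:290],None,fx=4.5,fy=4.5,interpolation=cv2.INTER_CUBIC)
c=np.zeros((600,800,3),np.uint8)
a=cv2.resize(arm.get_image("top")[170:250,185:285],(400,320),interpolation=cv2.INTER_CUBIC);b=cv2.resize(arm.get_image("side")[180:260,190:290],(400,320),interpolation=cv2.INTER_CUBIC)
cv2.imwrite("pics/m4.png",np.hstack([a,b]))
E
```

```text
now 6.43 [ 0.5433 -0.0709  0.0404] psi -0.05 down [-0.002 -0.    -1.   ] F [-0.1  0.6 -1.5] w 0.26 j [ 0.    0.54  0.04  1.95 -0.04  0.65 -1.51]
```

View pics/m4.png

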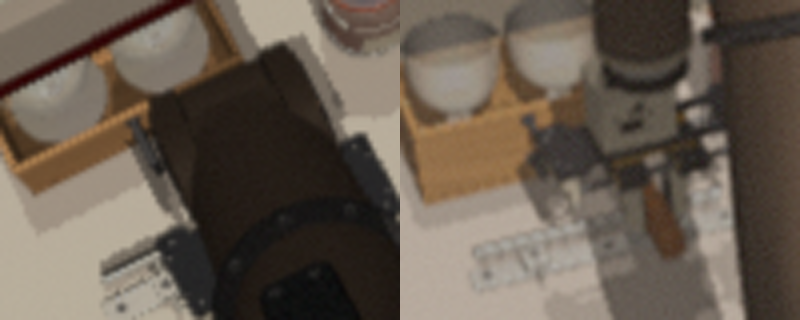

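The hand hides the hook tip in both views. The box and handle have not moved, so I'll slide in by feel.

Request:
jog_arm:
  commands:
    - {"translation":[-5,0,0],"turn":[0,0,0]}
    - {"translation":[-12,0,0],"turn":[0,0,0]}
    - {"translation":[-20,0,0],"turn":[0,0,0]}
    - {"translation":[-28,0,0],"turn":[0,0,0]}
    - {"translation":[-36,0,0],"turn":[0,0,0]}
    - {"translation":[-43,0,0],"turn":[0,0,0]}
    - {"translation":[-48,0,0],"turn":[0,0,0]}
    - {"translation":[-50,0,0],"turn":[0,0,0]}
    - {"translation":[-50,0,0],"turn":[0,0,0]}
    - {"translation":[-50,0,0],"turn":[0,0,0]}

```text
clock: 7.47
position: [0.5448, -0.0205, 0.0407]
ee_rot: [2.221, -2.222, 0.0]
force: [-0.5, -0.3, -1.6]
width: 0.258
```

Request:
jog_arm:
  commands:
    - {"translation":[0,2,0],"turn":[0,0,0]}
    - {"translation":[0,5,0],"turn":[0,0,0]}
    - {"translation":[0,8,0],"turn":[0,0,0]}
    - {"translation":[0,10,0],"turn":[0,0,0]}
    - {"translation":[0,10,0],"turn":[0,0,0]}
    - {"translation":[0,10,0],"turn":[0,0,0]}

```text
clock: 7.97
position: [0.5346, -0.0204, 0.0408]
ee_rot: [2.221, -2.222, 0.0]
force: [0.8, 0.5, -1.6]
width: 0.261
```

Request:
jog_arm:
  commands:
    - {"translation":[0,2,0],"turn":[0,0,0]}
    - {"translation":[0,4,0],"turn":[0,0,0]}
    - {"translation":[0,6,0],"turn":[0,0,0]}
    - {"translation":[0,8,0],"turn":[0,0,0]}
    - {"translation":[0,10,0],"turn":[0,0,0]}
    - {"translation":[0,10,0],"turn":[0,0,0]}

```text
clock: 8.47
position: [0.5251, -0.0202, 0.0409]
ee_rot: [-2.221, 2.221, -0.001]
force: [2.2, 0.3, -1.9]
width: 0.259
```

```bash
cat > track.py <<'E'
from h import *
np.set_printoptions(precision=4,suppress=True)
def seg(a,b,n=40): return np.linspace(a,b,n)
B=np.array
E_=[((-65,110,0),(-65,-110,0)),((-65,110,85),(-65,-110,85)),((-65,110,0),(-65,110,85)),((-65,-110,0),(-65,-110,85)),
    ((-65,110,85),(65,110,85)),((65,-110,85),(-65,-110,85)),((-58,103,85),(-58,-103,85))]
P=np.vstack([seg(B(a)/1e3,B(b)/1e3) for a,b in E_])
def dts(ims):
    o={}
    for n,im in ims.items():
        e=cv2.Canny(cv2.resize(cv2.GaussianBlur(im,(3,3),0),None,fx=2,fy=2,interpolation=cv2.INTER_CUBIC),40,100)
        o[n]=np.minimum(cv2.distanceTransform(255-e,cv2.DIST_L2,5)/2,4.)
    return o
def score(v,D,parts=False):
    c,s=np.cos(v[2]),np.sin(v[2]); W=np.c_[v[0]+c*P[:,0]-s*P[:,1],v[1]+s*P[:,0]+c*P[:,1],P[:,2]]
    r=[cv2.remap(D[n].astype(np.float32),*[(proj(n,W)[:,k]*2+.5).astype(np.float32)[None] for k in(0,1)],cv2.INTER_LINEAR,borderValue=4)[0] for n in D]
    return [x.mean() for x in r] if parts else sum((x**2/(1+x**2)).mean() for x in r)
def track(ims,g,rng=(.02,.02,.15)):
    from scipy.optimize import differential_evolution as de
    D=dts(ims); r=de(score,[(g[i]-rng[i],g[i]+rng[i]) for i in range(3)],args=(D,),seed=1,maxiter=60,popsize=12,tol=1e-6)
    return r.x,r.fun,score(r.x,D,True)
def rel(v,pr=(.564,-.034),th=-.0445):
    d=B(v[:2])-pr; c,s=np.cos(th),np.sin(th); return B([c*d[0]+s*d[1],-s*d[0]+c*d[1],v[2]-th])
if __name__=="__main__":
    import sys
    g=[float(x) for x in sys.argv[1].split(",")]
    ims={n:arm.get_image(n) for n in("side","top")}; [cv2.imwrite(f"pics/last_{n}.png",i) for n,i in ims.items()]
    x,f,p=track(ims,g); print("box",x,"deg",np.degrees(x[2]).round(1),"score",round(f,3),np.round(p,2),"rel",rel(x))
E
python3 - <<'E'
from track import *
print(track({n:cv2.imread(f"pics/{n}0.png") for n in("side","top")},(.763,-.005,-.014)))
E
python3 track.py .76,-.005,-.014; python3 go.py
```

```text
(array([ 0.7649, -0.0015, -0.0051]), np.float64(0.4909130334854126), [np.float32(0.5976024), np.float32(0.7626728)])
box [ 0.7646 -0.003  -0.0121] deg -0.7 score 0.654 [1.17 0.79] rel [0.199  0.0399 0.0324]
now 8.57 [ 0.5251 -0.0203  0.0409] psi -0.02 down [ 0.001 -0.    -1.   ] F [ 1.6  0.5 -2.3] w 0.255 j [-0.1   0.51  0.04  2.01 -0.04  0.62 -1.6 ]
```

```bash
python3 - <<'E'
import track as t; from h import *
b=[((-12,130,6),(-12,-130,6)),((12,130,6),(12,-130,6)),((-12,130,6),(12,130,6)),((-12,-130,6),(12,-130,6))]
t.P=np.vstack([t.seg(np.array(a)/1e3,np.array(c)/1e3) for a,c in b])
I={n:cv2.imread(f"pics/{n}0.png") for n in("side","top")}
print(t.track(I,(.564,-.034,-.045),(.015,.015,.05)))
for F in(30,35,40):
    pass
# buffer: line at z .016 length 240, face offset unknown
x,_,_=t.track(I,(.564,-.034,-.045),(.015,.015,.05))
D=t.dts(I)
for F in range(20,62,2):
    t.P=t.seg(np.array([F,120,16])/1e3,np.array([F,-120,16])/1e3); print(F,np.round(t.score(x,D,True),2),end="; ")
E
```

```text
(array([ 0.565 , -0.0448, -0.0766]), np.float64(1.5566291809082031), [np.float32(3.8697581), np.float32(2.341425)])
20 [3.62 2.05]; 22 [3.63 1.9 ]; 24 [3.65 1.59]; 26 [3.68 1.22]; 28 [3.7  0.85]; 30 [3.72 0.68]; 32 [3.73 0.68]; 34 [3.74 0.78]; 36 [3.75 0.92]; 38 [3.75 1.08]; 40 [3.75 1.06]; 42 [3.75 0.84]; 44 [3.74 0.66]; 46 [3.74 0.66]; 48 [3.74 0.87]; 50 [3.73 1.26]; 52 [3.73 1.72]; 54 [3.74 2.18]; 56 [3.74 2.63]; 58 [3.74 3.06]; 60 [3.74 3.4 ];
```

```bash
python3 - <<'E'
from h import *
t1=lambda x,y:("top",(170+x/4.7,160+y/4.7)); t2=lambda x,y:("top",(170+x/4,150+y/4)); t3=lambda x,y:("top",(180+x/5.3,160+y/5.3)); S=lambda x,y:("side",(180+x/5.3,160+y/5.3))
L=[(-12,130,6),(12,130,6),(12,-130,6),(-12,-130,6),(None,120,16),(None,-120,16)]
O=[(t1,[(205,432),(193,403),(497,257),(513,285),(192,368),(475,237)]),(t2,[(170,408),(162,383),(425,255),(437,280),(163,353),(405,240)]),(t3,[(178,488),(165,455),(515,290),(527,316),(162,410),(485,263)])]
obs=[(l,f(*p)) for f,ps in O for l,p in zip(L,ps)]+[(L[0],S(150,490)),(L[3],S(508,403))]
def f(v):
    c,s=np.cos(v[2]),np.sin(v[2]); r=[]
    for l,(n,p) in obs:
        a=np.array([v[3] if l[0] is None else l[0]/1e3,l[1]/1e3,l[2]/1e3]); r.append(proj(n,[v[0]+c*a[0]-s*a[1],v[1]+s*a[0]+c*a[1],a[2]])[0]-np.array(p))
    return np.ravel(r)
r=least_squares(f,[.564,-.034,-.045,.035],loss="soft_l1",f_scale=.7); print(r.x,np.degrees(r.x[2])); print(f(r.x).reshape(-1,2).round(1).tolist())
E
```

```text
[ 0.56481858 -0.03399877 -0.04155657  0.03379473] -2.381015806959786
[[-0.7, 0.1], [-0.9, 0.1], [1.1, -0.4], [0.6, -0.4], [-1.0, 0.4], [0.5, -0.9], [0.4, 0.0], [-0.3, 0.1], [0.6, 0.6], [0.5, 0.2], [-0.9, 0.4], [0.4, -0.5], [-0.7, -0.1], [-0.9, 0.0], [-0.3, -0.4], [0.3, 0.6], [-0.7, 1.3], [0.1, -0.1], [0.8, -1.4], [0.9, -1.9]]
```

```bash
cat > plan.py <<'E'
import sys; from sim import *
def plan(p0,Xe=-.004,fr=(.0,.3,.6,.85,1.0),y0=(-.026,-.04,-.027,-.014,0),yf=None):
    h0=(p0[0]-.105*np.cos(p0[2]),p0[1]-.105*np.sin(p0[2])); xs=h0[0]-(h0[0]-Xe)*np.array(fr)
    def J(y):
        tr=run(p0,np.c_[xs,y],8); e=tr[-1]; return (e[1]/.003)**2+(e[2]/.03)**2+.5*(np.abs(tr[:,2]).max()/.2)**2
    o=minimize(J,y0,method="Nelder-Mead",options=dict(maxfev=300))
    w=np.c_[xs,o.x]; tr=run(p0,w); th=-.0415; c,s=np.cos(th),np.sin(th)
    print("h0",np.round(h0,4)); 
    for i,(a,e) in enumerate(zip(w,tr[24::25])): print("rail",a.round(4),"world handle",np.round([.565+c*a[0]-s*a[1],-.034+s*a[0]+c*a[1]],4),"box",e.round(3))
if __name__=="__main__":
    v=[float(x) for x in sys.argv[1].split(",")]; th=-.0415;c,s=np.cos(th),np.sin(th); d=np.array(v[:2])-[.565,-.034]
    p=(c*d[0]+s*d[1],-s*d[0]+c*d[1],v[2]-th); print("rel",np.round(p,4))
    if len(sys.argv)>2: fr=[float(x) for x in sys.argv[2].split(",")]; plan(p,fr=fr,y0=[0]*len(fr))
    else: plan(p)
E
python3 plan.py .7645,-.0025,-.009
```

```text
rel [0.198  0.0397 0.0325]
h0 [0.0931 0.0363]
rail [ 0.0931 -0.024 ] world handle [ 0.657  -0.0618] box [0.189 0.018 0.41 ]
rail [ 0.064  -0.0367] world handle [ 0.6274 -0.0733] box [0.16  0.005 0.41 ]
rail [ 0.0348 -0.03  ] world handle [ 0.5986 -0.0654] box [ 0.136 -0.001  0.279]
rail [ 0.0106 -0.0143] world handle [ 0.575  -0.0488] box [ 0.115 -0.001  0.123]
rail [-0.004   0.0001] world handle [ 0.561  -0.0337] box [0.101 0.001 0.007]
```

Request:
jog_arm:
  commands:
    - {"translation":[3,0,0],"turn":[0,0,0]}
    - {"translation":[7,0,0],"turn":[0,0,0]}
    - {"translation":[10,0,0],"turn":[0,0,0]}
    - {"translation":[13,0,0],"turn":[0,0,0]}
    - {"translation":[16,0,0],"turn":[0,0,0]}
    - {"translation":[19,0,0],"turn":[0,0,0]}
    - {"translation":[22,0,0],"turn":[0,0,0]}
    - {"translation":[25,0,0],"turn":[0,0,0]}
    - {"translation":[28,0,0],"turn":[0,0,0]}
    - {"translation":[30,0,0],"turn":[0,0,0]}
    - {"translation":[30,0,0],"turn":[0,0,0]}

```text
clock: 9.48
position: [0.5246, -0.051, 0.0407]
ee_rot: [2.22, -2.223, 0.0]
force: [0.7, 1.5, -1.1]
width: 0.259
```

```bash
python3 go.py; python3 track.py .76,-.005,.07
```

```text
now 9.48 [ 0.5246 -0.051   0.0407] psi -0.07 down [-0. -0. -1.] F [ 0.7  1.5 -1.1] w 0.259 j [-0.04  0.51  0.04  2.   -0.03  0.62 -1.54]
box [ 0.7632 -0.0131  0.1416] deg 8.1 score 0.807 [1.73 0.77] rel [0.1981 0.0297 0.1861]
```

Request:
jog_arm:
  commands:
    - {"translation":[3,0,0],"turn":[0,0,0]}
    - {"translation":[7,0,0],"turn":[0,0,0]}
    - {"translation":[11,0,0],"turn":[0,0,0]}
    - {"translation":[15,0,0],"turn":[0,0,0]}
    - {"translation":[19,0,0],"turn":[0,0,0]}
    - {"translation":[23,0,0],"turn":[0,0,0]}
    - {"translation":[27,0,0],"turn":[0,0,0]}
    - {"translation":[31,0,0],"turn":[0,0,0]}
    - {"translation":[34,0,0],"turn":[0,0,0]}
    - {"translation":[35,0,0],"turn":[0,0,0]}
    - {"translation":[35,0,0],"turn":[0,0,0]}

```text
clock: 10.5
position: [0.5247, -0.0857, 0.0407]
ee_rot: [2.22, -2.222, 0.0]
force: [0.6, 1.6, -1.5]
width: 0.259
```

```bash
python3 go.py; python3 track.py .755,-.02,.3
```

```text
now 10.5 [ 0.5247 -0.0857  0.0407] psi -0.06 down [ 0. -0. -1.] F [ 0.6  1.6 -1.5] w 0.259 j [ 0.03  0.52  0.04  1.99 -0.03  0.63 -1.48]
box [ 0.7567 -0.0256  0.3433] deg 19.7 score 0.676 [1.4  0.61] rel [0.1922 0.0169 0.3878]
```

```bash
python3 plan.py .7567,-.0256,.3433 .25,.5,.7,.85,1
```

```text
rel [0.1912 0.0163 0.3848]
h0 [ 0.0939 -0.0231]
rail [ 0.0694 -0.0296] world handle [ 0.6331 -0.0664] box [0.168 0.008 0.361]
rail [ 0.0449 -0.0307] world handle [ 0.6086 -0.0665] box [0.145 0.001 0.303]
rail [ 0.0254 -0.0225] world handle [ 0.5894 -0.0575] box [ 0.128 -0.002  0.201]
rail [ 0.0107 -0.013 ] world handle [ 0.5751 -0.0474] box [ 0.115 -0.002  0.109]
rail [-0.004  0.   ] world handle [ 0.561  -0.0338] box [0.101 0.    0.002]
```

Request:
jog_arm:
  commands:
    - {"translation":[1,3,0],"turn":[0,0,0]}
    - {"translation":[2,7,0],"turn":[0,0,0]}
    - {"translation":[3,11,0],"turn":[0,0,0]}
    - {"translation":[5,15,0],"turn":[0,0,0]}
    - {"translation":[7,19,0],"turn":[0,0,0]}
    - {"translation":[9,23,0],"turn":[0,0,0]}
    - {"translation":[10,25,0],"turn":[0,0,0]}
    - {"translation":[10,25,0],"turn":[0,0,0]}

```text
clock: 11.27
position: [0.4988, -0.0957, 0.0407]
ee_rot: [2.22, -2.222, -0.001]
force: [0.3, 1.1, -1.6]
width: 0.256
```

```bash
python3 go.py; python3 track.py .73,-.03,.35
```

```text
now 11.27 [ 0.4988 -0.0957  0.0407] psi -0.05 down [-0.001 -0.    -1.   ] F [ 0.3  1.1 -1.6] w 0.256 j [ 0.06  0.49  0.04  2.05 -0.03  0.6  -1.46]
box [ 0.7313 -0.0358  0.3495] deg 20.0 score 0.68 [1.55 0.52] rel [0.1672 0.0056 0.394 ]
```

```bash
python3 plan.py .7313,-.0358,.3495 .3,.6,.8,1
```

```text
rel [0.1662 0.0051 0.391 ]
h0 [ 0.0692 -0.0349]
rail [ 0.0472 -0.0251] world handle [ 0.6111 -0.061 ] box [0.149 0.002 0.263]
rail [ 0.0253 -0.0214] world handle [ 0.5894 -0.0564] box [ 0.128 -0.001  0.193]
rail [ 0.0106 -0.0129] world handle [ 0.5751 -0.0474] box [ 0.115 -0.002  0.108]
rail [-0.004  0.   ] world handle [ 0.561  -0.0338] box [0.101 0.    0.002]
```

Request:
jog_arm:
  commands:
    - {"translation":[-5,-1,0],"turn":[0,0,0]}
    - {"translation":[-10,-1,0],"turn":[0,0,0]}
    - {"translation":[-15,0,0],"turn":[0,0,0]}
    - {"translation":[-18,4,0],"turn":[0,0,0]}
    - {"translation":[-20,8,0],"turn":[0,0,0]}
    - {"translation":[-22,12,0],"turn":[0,0,0]}
    - {"translation":[-25,16,0],"turn":[0,0,0]}
    - {"translation":[-27,20,0],"turn":[0,0,0]}
    - {"translation":[-27,20,0],"turn":[0,0,0]}

```text
clock: 12.12
position: [0.4786, -0.0678, 0.0407]
ee_rot: [2.221, -2.221, -0.001]
force: [0.3, 0.7, -1.1]
width: 0.26
```

```bash
python3 go.py; python3 track.py .713,-.035,.25; python3 - <<'E'
import cv2,numpy as np
a=cv2.imread("pics/last_top.png")[170:270,180:305];b=cv2.imread("pics/last_side.png")[180:280,185:310]
cv2.imwrite("pics/m5.png",np.hstack([cv2.resize(i,(400,320),interpolation=cv2.INTER_CUBIC) for i in(a,b)]))
E
```

```text
now 12.12 [ 0.4786 -0.0678  0.0407] psi 0.01 down [-0.001  0.    -1.   ] F [ 0.3  0.7 -1.1] w 0.26 j [ 0.    0.46  0.04  2.11 -0.03  0.57 -1.51]
box [ 0.715  -0.036   0.2422] deg 13.9 score 0.707 [1.59 0.51] rel [0.1509 0.0048 0.2867]
```

View pics/m5.png

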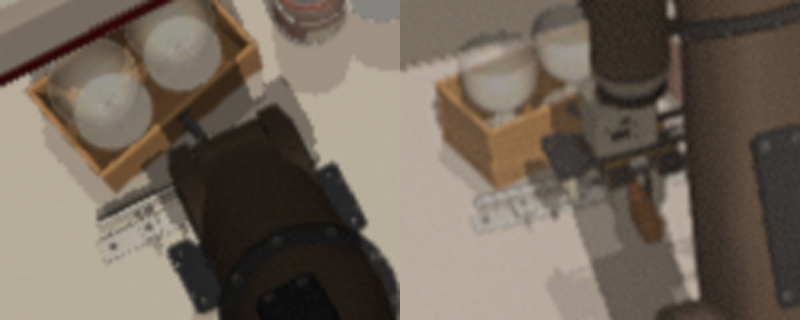

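The box has yawed about 14° and both glasses are standing. The hook still holds the handle, and the left front corner is nearing the buffer.

```bash
python3 plan.py .715,-.036,.2422 .25,.5,.75,1
```

```text
rel [0.15   0.0042 0.2837]
h0 [ 0.0492 -0.0252]
rail [ 0.0359 -0.0247] world handle [ 0.5998 -0.0602] box [0.138 0.001 0.251]
rail [ 0.0226 -0.0198] world handle [ 0.5867 -0.0547] box [ 0.126 -0.     0.189]
rail [ 0.0093 -0.0114] world handle [ 0.5738 -0.0458] box [ 0.114 -0.     0.108]
rail [-0.004   0.0006] world handle [ 0.561  -0.0333] box [0.101 0.002 0.009]
```

Request:
jog_arm:
  commands:
    - {"translation":[0,4,0],"turn":[0,0,0]}
    - {"translation":[0,8,0],"turn":[0,0,0]}
    - {"translation":[-1,12,0],"turn":[0,0,0]}
    - {"translation":[-2,16,0],"turn":[0,0,0]}
    - {"translation":[-4,20,0],"turn":[0,0,0]}
    - {"translation":[-6,24,0],"turn":[0,0,0]}
    - {"translation":[-6,24,0],"turn":[0,0,0]}

```text
clock: 12.8
position: [0.4544, -0.0618, 0.0407]
ee_rot: [2.221, -2.221, -0.001]
force: [1.0, -0.6, -1.2]
width: 0.257
```

```bash
python3 go.py; python3 track.py .69,-.037,.15|tee o; python3 plan.py $(python3 -c "
import re;s=open('o').read();print(','.join(re.findall(r'[-\d.]+',s.split('[')[1].split(']')[0])))") .5,1
```

```text
now 12.8 [ 0.4544 -0.0618  0.0407] psi 0.0 down [-0.001  0.    -1.   ] F [ 1.  -0.6 -1.2] w 0.257 j [-0.01  0.44  0.04  2.17 -0.03  0.54 -1.52]
box [ 0.6921 -0.0361  0.1648] deg 9.4 score 0.747 [1.71 0.54] rel [0.128  0.0036 0.2093]
rel [0.1271 0.0032 0.2063]
h0 [ 0.0243 -0.0183]
rail [ 0.0102 -0.0103] world handle [ 0.5747 -0.0447] box [0.114 0.003 0.125]
rail [-0.004   0.0017] world handle [ 0.5611 -0.0322] box [0.101 0.004 0.024]
```

Request:
jog_arm:
  commands:
    - {"translation":[-3,3,0],"turn":[0,0,0]}
    - {"translation":[-6,7,0],"turn":[0,0,0]}
    - {"translation":[-9,11,0],"turn":[0,0,0]}
    - {"translation":[-13,15,0],"turn":[0,0,0]}
    - {"translation":[-17,18,0],"turn":[0,0,0]}
    - {"translation":[-21,21,0],"turn":[0,0,0]}
    - {"translation":[-21,21,0],"turn":[0,0,0]}

```text
clock: 13.48
position: [0.4338, -0.0401, 0.0407]
ee_rot: [2.223, -2.22, -0.001]
force: [1.7, 0.5, -1.9]
width: 0.259
```

```bash
python3 go.py; python3 track.py .67,-.037,.03
```

```text
now 13.48 [ 0.4338 -0.0401  0.0407] psi 0.07 down [-0.001  0.    -1.   ] F [ 1.7  0.5 -1.9] w 0.259 j [-0.06  0.41  0.03  2.22 -0.03  0.51 -1.57]
box [ 0.6754 -0.0326 -0.0124] deg -0.7 score 0.713 [1.44 0.67] rel [0.1113 0.0064 0.0321]
```

Request:
jog_arm:
  commands:
    - {"translation":[1,2,0],"turn":[0,0,0]}
    - {"translation":[1,4,0],"turn":[0,0,0]}
    - {"translation":[2,6,0],"turn":[0,0,0]}
    - {"translation":[2,8,0],"turn":[0,0,0]}

```text
clock: 13.92
position: [0.4283, -0.0431, 0.0411]
ee_rot: [-2.22, 2.22, -0.003]
force: [6.0, 1.9, -1.0]
width: 0.255
```

Request:
jog_arm:
  commands:
    - {"translation":[0,1,0],"turn":[0,0,0]}
    - {"translation":[0,2,0],"turn":[0,0,0]}

```text
clock: 14.08
position: [0.4271, -0.043, 0.0413]
ee_rot: [-2.219, 2.219, -0.005]
force: [8.9, 2.0, -2.3]
width: 0.261
```

Request:
jog_arm:
  commands:
    - {"translation":[0,1,0],"turn":[0,0,0]}
    - {"translation":[0,2,0],"turn":[0,0,0]}

```text
clock: 14.25
position: [0.426, -0.0429, 0.0414]
ee_rot: [-2.219, 2.218, -0.006]
force: [9.9, 2.0, -3.5]
width: 0.256
```

```bash
python3 go.py; python3 track.py .664,-.033,-.02
```

```text
now 14.25 [ 0.426  -0.0429  0.0414] psi 0.02 down [ 0.006  0.    -1.   ] F [ 9.9  2.  -3.5] w 0.256 j [-0.05  0.4   0.03  2.24 -0.03  0.5  -1.57]
box [ 0.6648 -0.0344 -0.0361] deg -2.1 score 0.635 [1.42 0.42] rel [0.1007 0.0041 0.0084]
```

Request:
jog_arm:
  commands:
    - {"translation":[0,0,0],"turn":[0,0,0]}
    - {"translation":[0,0,0],"turn":[0,0,0]}
    - {"translation":[0,0,0],"turn":[0,0,0]}
    - {"translation":[0,0,0],"turn":[0,0,0]}

```text
clock: 14.68
position: [0.4259, -0.0429, 0.0414]
ee_rot: [-2.219, 2.218, -0.006]
force: [10.2, 2.3, -3.3]
width: 0.257
```

Request:
jog_arm:
  commands:
    - {"translation":[0,1,0],"turn":[0,0,0]}
    - {"translation":[0,2,0],"turn":[0,0,0]}
    - {"translation":[0,2,0],"turn":[0,0,0]}
    - {"translation":[0,2,0],"turn":[0,0,0]}

```text
clock: 15.02
position: [0.4249, -0.043, 0.0416]
ee_rot: [-2.218, 2.218, -0.008]
force: [11.4, 1.7, -4.2]
width: 0.262
```

Request:
jog_arm:
  commands:
    - {"translation":[0,-1,0],"turn":[0,0,0]}
    - {"translation":[0,-2,0],"turn":[0,0,0]}
    - {"translation":[0,-3,0],"turn":[0,0,0]}

```text
clock: 15.27
position: [0.4258, -0.0431, 0.0412]
ee_rot: [-2.22, 2.22, -0.004]
force: [6.0, 1.1, -1.0]
width: 0.259
```

Request:
jog_arm:
  commands:
    - {"translation":[0,-1,0],"turn":[0,0,0]}
    - {"translation":[0,-2,0],"turn":[0,0,0]}
    - {"translation":[0,-3,0],"turn":[0,0,0]}

```text
clock: 15.52
position: [0.4267, -0.0434, 0.0408]
ee_rot: [2.221, -2.222, 0.0]
force: [1.0, 0.2, -1.0]
width: 0.26
```

Request:
jog_arm:
  commands:
    - {"translation":[0,-3,0],"turn":[0,0,0]}
    - {"translation":[0,-6,0],"turn":[0,0,0]}
    - {"translation":[0,-9,0],"turn":[0,0,0]}
    - {"translation":[0,-13,0],"turn":[0,0,0]}
    - {"translation":[0,-17,0],"turn":[0,0,0]}
    - {"translation":[0,-17,0],"turn":[0,0,0]}
    - {"translation":[0,-17,0],"turn":[0,0,0]}

```text
clock: 16.1
position: [0.4439, -0.0432, 0.0406]
ee_rot: [2.221, -2.222, -0.0]
force: [-0.7, -0.3, -1.3]
width: 0.255
```

```bash
python3 go.py; python3 track.py .664,-.033,-.02
```

```text
now 16.1 [ 0.4439 -0.0432  0.0406] psi -0.02 down [-0. -0. -1.] F [-0.7 -0.3 -1.3] w 0.255 j [-0.05  0.42  0.04  2.2  -0.03  0.52 -1.56]
box [ 0.6664 -0.0343 -0.036 ] deg -2.1 score 0.618 [1.22 0.46] rel [0.1024 0.0043 0.0085]
```

Request:
jog_arm:
  commands:
    - {"translation":[3,0,0],"turn":[0,0,0]}
    - {"translation":[8,0,0],"turn":[0,0,0]}
    - {"translation":[14,0,0],"turn":[0,0,0]}
    - {"translation":[20,0,0],"turn":[0,0,0]}

```text
clock: 16.53
position: [0.4436, -0.064, 0.0408]
ee_rot: [2.221, -2.222, 0.0]
force: [-0.1, 0.2, -1.1]
width: 0.259
```

Request:
jog_arm:
  commands:
    - {"translation":[8,0,0],"turn":[0,0,0]}
    - {"translation":[16,0,0],"turn":[0,0,0]}
    - {"translation":[25,0,0],"turn":[0,0,0]}
    - {"translation":[35,0,0],"turn":[0,0,0]}
    - {"translation":[40,0,0],"turn":[0,0,0]}
    - {"translation":[40,0,0],"turn":[0,0,0]}

```text
clock: 17.03
position: [0.4436, -0.105, 0.0407]
ee_rot: [2.218, -2.224, 0.001]
force: [0.3, -0.5, -0.7]
width: 0.257
```

```bash
python3 go.py; python3 track.py .664,-.033,-.02
```

```text
now 17.03 [ 0.4436 -0.105   0.0407] psi -0.16 down [ 0.    -0.001 -1.   ] F [ 0.3 -0.5 -0.7] w 0.257 j [ 0.09  0.43  0.04  2.17 -0.03  0.54 -1.43]
box [ 0.6666 -0.0344 -0.033 ] deg -1.9 score 0.621 [1.31 0.38] rel [0.1025 0.0042 0.0115]
```

```bash
python3 go.py .47,-.28,.0407,20 .47,-.28,.0075,20
```

```text
now 17.13 [ 0.4437 -0.1033  0.0407] psi -0.05 down [-0.  0. -1.] F [ 0.4  0.3 -2.4] w 0.259 j [ 0.09  0.43  0.03  2.17 -0.03  0.54 -1.43]
.47,-.28,.0407,20 T [176.7 -26.5  -0. ] turn [ 0.0e+00  2.0e-04 -3.5e-01]
.47,-.28,.0075,20 T [176.7 -26.5  33.2] turn [ 0.0e+00  2.0e-04 -3.5e-01]
```

Request:
jog_arm:
  commands:
    - {"translation":[8,0,0],"turn":[0,0,0]}
    - {"translation":[25,0,0],"turn":[0,0,0]}
    - {"translation":[45,-2,0],"turn":[0,0,-0.02]}
    - {"translation":[65,-5,0],"turn":[0,0,-0.06]}
    - {"translation":[85,-9,0],"turn":[0,0,-0.12]}
    - {"translation":[105,-13,0],"turn":[0,0,-0.18]}
    - {"translation":[125,-17,0],"turn":[0,0,-0.24]}
    - {"translation":[145,-21,0],"turn":[0,0,-0.29]}
    - {"translation":[162,-24,0],"turn":[0,0,-0.33]}
    - {"translation":[172,-26,0],"turn":[0,0,-0.35]}
    - {"translation":[177,-26,0],"turn":[0,0,-0.35]}
    - {"translation":[177,-26,0],"turn":[0,0,-0.35]}

```text
clock: 18.13
position: [0.4693, -0.2815, 0.0406]
ee_rot: [2.572, -1.804, 0.0]
force: [-0.5, -0.1, -2.1]
width: 0.257
```

```bash
python3 go.py; python3 track.py .664,-.033,-.02;  python3 - <<'E'
import cv2,numpy as np
a=cv2.imread("pics/last_top.png")[165:265,190:315]
cv2.imwrite("pics/m6.png",cv2.resize(a,None,fx=6,fy=6,interpolation=cv2.INTER_CUBIC))
E
```

```text
now 18.13 [ 0.4693 -0.2815  0.0406] psi 19.91 down [-0. -0. -1.] F [-0.5 -0.1 -2.1] w 0.257 j [ 0.49  0.54 -0.06  1.95  0.05  0.66 -0.83]
box [ 0.6666 -0.0338 -0.0354] deg -2.0 score 0.562 [1.15 0.37] rel [0.1025 0.0048 0.0091]
```

View pics/m6.png

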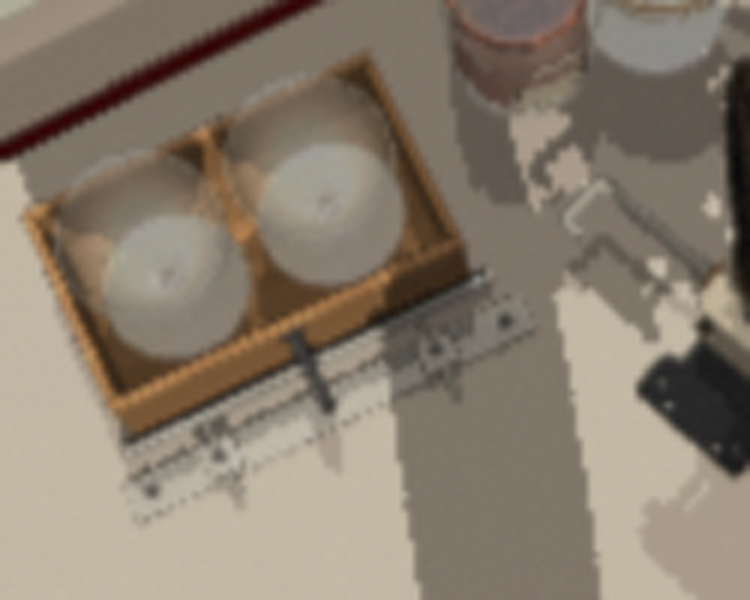

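The box front lies parallel along the bar and the handle passes over the rail. Both glasses stand and the hook is clear. The bar sticks out slightly more on the right than on the left, about 5 mm off centre. Next I'll lay the hook down.

Request:
jog_arm:
  commands:
    - {"translation":[0,0,8],"turn":[0,0,0]}
    - {"translation":[0,0,18],"turn":[0,0,0]}
    - {"translation":[0,0,26],"turn":[0,0,0]}
    - {"translation":[0,0,31],"turn":[0,0,0]}
    - {"translation":[0,0,34],"turn":[0,0,0]}
    - {"translation":[0,0,34],"turn":[0,0,0]}
    - {"translation":[0,0,34],"turn":[0,0,0]}

```text
clock: 18.82
position: [0.4692, -0.2796, 0.0067]
ee_rot: [2.574, -1.801, -0.002]
force: [-2.4, 1.8, 5.8]
width: 0.259
```

Request:
jog_arm:
  commands:
    - {"translation":[0,0,0],"turn":[0,0,0]}
    - {"translation":[0,0,0],"turn":[0,0,0]}
    - {"translation":[0,0,0],"turn":[0,0,0]}
    - {"translation":[0,0,0],"turn":[0,0,0]}
    - {"translation":[0,0,0],"turn":[0,0,0]}
    - {"translation":[0,0,0],"turn":[0,0,0]}
    - {"translation":[0,0,0],"turn":[0,0,0]}
    - {"translation":[0,0,0],"turn":[0,0,0]}
    - {"translation":[0,0,0],"turn":[0,0,0]}
  claw: -0.2

```text
clock: 19.57
position: [0.4697, -0.2802, 0.0067]
ee_rot: [2.574, -1.801, -0.0]
force: [1.0, 0.5, -0.2]
width: 0.6
```

Request:
jog_arm:
  commands:
    - {"translation":[0,0,-8],"turn":[0,0,0]}
    - {"translation":[0,0,-25],"turn":[0,0,0]}
    - {"translation":[0,0,-50],"turn":[0,0,0]}
    - {"translation":[0,0,-80],"turn":[0,0,0]}
    - {"translation":[0,0,-110],"turn":[0,0,0]}
    - {"translation":[20,15,-140],"turn":[0,0,0]}
    - {"translation":[40,35,-170],"turn":[0,0,0]}
    - {"translation":[60,60,-190],"turn":[0,0,0]}
    - {"translation":[80,90,-200],"turn":[0,0,0]}
    - {"translation":[100,110,-200],"turn":[0,0,0]}
    - {"translation":[100,110,-200],"turn":[0,0,0]}

```text
clock: 20.48
position: [0.3962, -0.4185, 0.2085]
ee_rot: [2.563, -1.81, 0.004]
force: [-0.6, -0.3, -0.0]
width: 0.602
```

```bash
python3 go.py; python3 track.py .664,-.033,-.02;  python3 - <<'E'
from h import *
a=cv2.imread("pics/last_top.png")[140:320,130:370];b=cv2.imread("pics/last_side.png")[140:320,120:360]
cv2.imwrite("pics/m7.png",np.vstack([cv2.resize(i,None,fx=1.65,fy=1.65,interpolation=cv2.INTER_CUBIC) for i in(a,b)]))
for q in("mill","mug","teaspoon","jar","pull_hook"):
    for d in arm.landmark_of("top",q)[:2]: print(q,round(d["confidence"],2),np.round(d["at"],1))
E
```

```text
now 20.48 [ 0.3962 -0.4185  0.2085] psi 19.54 down [-0.    -0.005 -1.   ] F [-0.6 -0.3 -0. ] w 0.602 j [ 0.73  0.37 -0.02  1.72  0.01  1.05 -0.52]
box [ 0.6732 -0.0347 -0.0322] deg -1.8 score 0.514 [0.77 0.5 ] rel [0.1091 0.0042 0.0123]
mill 0.67 [214.5 308.9]
mill 0.6 [171.1 247. ]
mug 0.74 [166.9 306.1]
teaspoon 0.7 [215.8 308.6]
jar 0.59 [276.4 172.4]
jar 0.24 [249.6 200.9]
pull_hook 0.85 [317.  223.8]
pull_hook 0.26 [240.7 232.9]
```

View pics/m7.png

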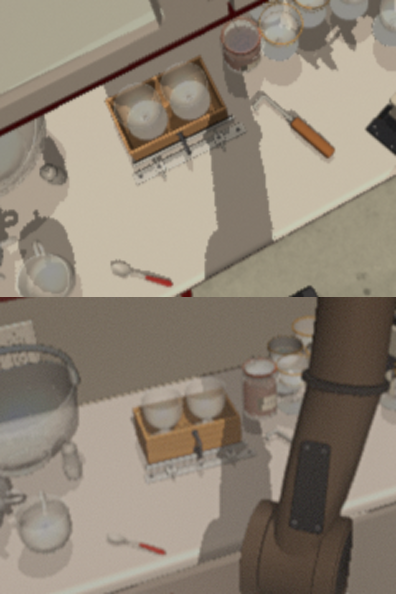

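The hook lies flat and clear, everything else is in place, and the glasses stand. The tracker's x changed by 6 mm once the side view was unblocked, so I'll check whether the box really moved.

```bash
python3 - <<'E'
from h import *
import track as t
now=arm.get_image("top"); old=cv2.resize(cv2.imread("pics/m6.png"),(125,100),interpolation=cv2.INTER_AREA)
g=lambda i:cv2.cvtColor(i,cv2.COLOR_BGR2GRAY).astype(np.float32)
A,Bn=g(old),g(now[165:265,190:315])
for nm,(r0,r1,c0,c1) in dict(box=(15,70,8,76),rail=(76,90,18,60)).items():
    print(nm,cv2.phaseCorrelate(A[r0:r1,c0:c1].copy(),Bn[r0:r1,c0:c1].copy(),cv2.createHanningWindow((c1-c0,r1-r0),cv2.CV_32F)))
I={"top":now}; J={"side":arm.get_image("side")}
for K in(I,J,{**I,**J}): print(list(K),t.track(K,(.668,-.034,-.033),(.015,.012,.06)))
for n in("side","top"): print(n,t.track({n:cv2.imread(f"pics/{n}0.png")},(.763,-.004,-.012),(.015,.012,.06)))
p=proj("top",[[.6666,-.034,.085],[.6732,-.034,.085]]); print("px for 6.6mm",p[1]-p[0])
E
python3 go.py
```

```text
box ((0.061302302851864, -0.0420213422875797), 0.9516565698164481)
rail ((0.5280600166150116, 0.4795198314893181), 0.98844291528066)
['top'] (array([ 0.6662, -0.035 , -0.0305]), np.float64(0.13007038831710815), [np.float32(0.35563895)])
['side'] (array([ 0.6756, -0.0329, -0.017 ]), np.float64(0.29157575964927673), [np.float32(0.7756134)])
['top', 'side'] (array([ 0.6665, -0.0338, -0.0352]), np.float64(0.5305959582328796), [np.float32(0.41726446), np.float32(0.9552277)])
side (array([ 0.7641,  0.0006, -0.0012]), np.float64(0.18391969799995422), [np.float32(0.4882207)])
top (array([ 0.7648, -0.0035, -0.0114]), np.float64(0.19347088038921356), [np.float32(0.65163326)])
px for 6.6mm [-0.8591 -1.6475]
now 20.93 [ 0.4012 -0.4109  0.2066] psi 20.13 down [-0.  0. -1.] F [-0.5 -0.4  0.8] w 0.598 j [ 0.72  0.37 -0.02  1.72  0.01  1.05 -0.52]
```

```bash
python3 -c "
from cell import arm
print(arm.sign_off())"
```

```text
the job is handed in; nothing more can be done
None
```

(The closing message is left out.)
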